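# Switch the ball sorter to its other chute and feed the waiting balls

### The arm

A 7-joint arm with a two-finger parallel gripper is mounted at the origin on a cart in front of the work surface, level with it; the furniture and walls round the work are solid. World frame = base frame: x ahead of the robot, y to its left, z up, the work surface at z = 0. Lengths are in mm, angles in degrees, forces in N, time in s.
With the tool pointing down it reaches from about 425 to 875 mm from the base axis. Payload 9.9 kg.
Tool frame: the origin (TCP) lies midway between the tips of the shut fingers; the grasp point (between the pads) lies arm.tcp_to_grasp behind it (arm.tcp_to_grasp is the distance from the TCP to the grasp point, in mm); z points along the fingers, y is the line along which they close (so a half turn about z gives the same grasp; the last joint's range is limited). The gripper opens to 85 mm and grips with 20 to 120 N. Pads are 22 mm wide; open, the fingers measure 114 mm over their backs; the gripper's body (76 mm by 85 mm) begins 54 mm behind the grasp point. The pads swing forward as they close: fully open they stand 13 mm farther back than shut.
Start: joints at [66.933, 32.985, 1.427, 82.34, -0.859, 64.687, -3.237], TCP at [211.568, -640.99, 231.289] pointing down, gripper open.
Joint ranges: [-157.87, 157.87], [-19.46, 123.44], [-87.15, 90], [11.01, 140.99], [-62.26, 242.26], [9.8, 113.94], [-161.44, 161.44]. Speed limits (degrees/s): [127.2, 127.2, 172.46, 172.46, 180, 180, 180].

### API

Orientations are given as a 3x3 rotation matrix whose columns are the frame's x, y, z axes.
In Python, from bench import arm gives the robot as it stands.
- The arm moves only by the shell command python3 -m inch 'ROWS' [FORCE]. ROWS is JSON, a list of rows, each a list of 7 numbers: the closure in counts, from 0 (fully open) to 255 (shut), then the shift along the world's x, y, z in cm, then the turn, a rotation vector about the world's x, y, z in degrees. In form: [[grip, x, y, z, wx, wy, wz], ...]. A call has 1 to 20 rows; each row shifts and turns the commanded pose from where the row before left it; what a row does not reach is not made up. A row lasts 1/12 s, in which the tool goes at most 41.7 mm and 7.16 degrees, less where a joint would pass 70% of its speed; a pose out of reach is approached as far as the arm can. A call with a gripper value outside its range is refused whole. The fingers move at their own pace and stop on an object; FORCE is the grip in N (left out, the last holds). Time passes only in rows, so rows that do not move let the fingers close. It gives the time, the measured TCP pose, the force, the opening and the grip force at its end, in the units of the state.
- arm.sense(): the state, without advancing time (a new reading comes with each control period).
- arm.grab_frame(name): name is "scene" or "top"; returns a dict with "img" (384x512x3 uint8, blue, green, red), "range_z" (384x512 float32, mm along the optical axis (not along the pixel's ray), 0 where there is no reading), "K" (3x3 intrinsics, pixels), "dist" ([k1, k2, p1, p2, k3] as OpenCV has them; the pictures are not rectified), "position" and "attitude" of the camera in the world. Camera axes: x right, y down, z forward; pixel columns grow to the right and rows downward; lengths in mm; the calibration is good to about 2 mm. A picture is of the moment at which its call begins.
- arm.hand_in(): hands the job in; it is judged then, once.
Trained networks look in the newest picture that a camera, given by its name, has taken for a name from the list of things; names that differ only in an ending like _2 or _b are one class to them, and where a whole thing is asked for, a point or a joint stands for the part that bears it (a point fixed in the world has none). Each returns a list of dicts, best first, with "p" (0 to 1); they miss things now and then, are a little off and sometimes report something else, mostly with a low value. They report only what shows in the picture. A call takes as long as a camera call.
- arm.outline_of(camera, query): "region" (384x512 bool, what is visible of it) and "rect" ([left, top, right, bottom] in pixels, round what is visible of it).
The state is a dict: "clock": time; "joint_positions": joint angles; "joint_velocities": joint speeds; "tau": joint torques, N m; "tcp_pos": TCP position; "eef_rot": TCP orientation; "ft_force": force on the tool from outside, world axes, zero at the start; "moment": the same for the moment, N m; "finger_gap": opening from 0.0 (shut) to 1.0 (fully open); "gripper_force": force on a finger pad.
Only numpy, scipy, OpenCV 4.12 (cv2) and the standard library are available. Lean on these libraries where they do the work, as an engineer would, in place of code of your own. Each camera call takes 0.05 s, during which the arm holds its last target. There are 200 camera calls.

### The job

The ball sorter's seesaw gate is still tipped towards the chute of the last batch, but the three bearing balls waiting in the feed belong in the opposite pan. Rock the gate over its pivot by pressing its raised side down, so that it rests on its other stop; then press the feed key right down and hold it until all three balls have run into that other pan, and let the key spring back. Do not touch, push or lift the balls yourself, and leave everything standing around the sorter where it is.

Things in the scene. Friction and masses are not known exactly. Their poses are not given: they have to be found in the camera images.
- sorter: Bench ball sorter, fixed: 250 x 252 mm grey base, feed channel at the rear, seesaw gate, two steel chutes down to two grey pans at the front. Origin: on the worktop below the middle of the gate; x points to the rear, y left, z up. Feed channel at y = 0, x = 7 to 100 mm, 30 mm wide, up to 131 mm high. Chute heads (x within 26 mm, 64 to 110 mm left and right) are 108 mm high.
- gate (a joint): Seesaw gate: steel trough 124 mm long across the feed's end, rocking on a shaft along x, 80 mm up. Tilt in rad: +0.28 on one stop (left arm up, feeds the RIGHT pan), -0.28 on the other (right arm up, feeds the LEFT pan). A brass weight over the pivot (20 mm wide, at x = -43 mm, top 138 mm up) tumbles it to a stop once past level and holds it there; under 1 N on a pad tips it.
- left_pad (a point): Middle of the top of the ribbed black thumb pad (30 x 30 mm, facing up) on the gate's left arm, at x = -41 mm, y = +39 mm of the sorter. Raised while the gate value is positive; pressed, it goes 21 mm down from stop to stop.
- right_pad (a point): The same pad on the right arm, at y = -39 mm of the sorter. Raised while the gate value is negative.
- shutter (a joint): Travel in m of the feed shutter, a blade across the lower end of the feed channel, moved by the key: 0 up (holds the balls), 0.017 fully down. A spring of 2 to 5 N returns it. From about 0.014 on the balls roll out by themselves; they take about 2 s to reach the pan.
- key_top (a point): Middle of the top face of the round white feed key (34 mm across, flat, pressed straight down by 17 mm), left of the feed channel, at x = +52, y = +46 mm of the sorter; its top stands 150 mm above the worktop when up.
- left_pan (a point): Middle of the inner floor of the left pan, 11 mm above the worktop, at x = -108 mm, y = +86 mm of the sorter. Open box, 74 mm along x by 56 mm along y, 22 mm high.
- right_pan (a point): The same of the right pan, at y = -86 mm of the sorter.
- ball1_center (a point): Centre of the first steel bearing ball, 20 mm across, about 33 g, waiting nearest to the shutter.
- ball2_center (a point): Centre of the second ball, the same size, behind the first.
- ball3_center (a point): Centre of the third ball, the same size, behind the second.
- ref_block: Steel hardness reference block, a round disc 60 mm across and 12 mm high, lying on the base plate between the two pans; origin at the centre of its underside. Bystander.
- shaft_b: Short turned steel pin standing on end at the right rear of the base plate, 30 mm across, 41 mm high; origin at the centre of its underside. Bystander.
- v_block: Steel V-block, 52 x 62 x 36 mm, on the worktop left of and behind the sorter; origin at the centre of its underside. Bystander.

How it is judged:
By the outcome, as a careful person would: the job done as asked, in the order asked, and still so for the second after the job is handed in, with the robot touching nothing.
It also fails if it takes over 35 s, if anything falls off the work surface, if the arm or the gripper's body presses on something with over 40 N, if the wrist force passes 120 N, or if a joint passes its speed limit or range.

## Working session

There is one attempt and no reset: what is moved stays moved. The work goes in short steps, Python scripts to look and compute and a shell command to move; the robot and the scene stay as the last step left them, time stands still between calls to the robot, and variables do not carry over. Pictures are saved under pics/ and viewed, at most 10 in all, crops included, and the job is handed in when it is done.

```bash
mkdir -p pics
cat > h.py <<'E'
import numpy as np,cv2
from bench import arm
def pts(f,mask):
    v,u=np.nonzero(mask&(f["range_z"]>0)); z=f["range_z"][v,u]
    n=cv2.undistortPoints(np.c_[u,v].astype(float)[:,None],np.array(f["K"]),np.array(f["dist"]))[:,0]
    return (np.c_[n*z[:,None],z])@np.array(f["attitude"]).T+np.array(f["position"])
E
python3 - <<'E'
from h import *
s=arm.sense();print(s["clock"],s["tcp_pos"],arm.tcp_to_grasp,s["eef_rot"])
ims=[]
for c in("scene","top"):
    f=arm.grab_frame(c);cv2.imwrite(f"pics/{c}0.png",f["img"]);print(c,f["position"])
    for q in("sorter","left_pad","right_pad","key_top","left_pan","right_pan","gate","ball1_center","shaft_b","v_block","ref_block"):
        for o in arm.outline_of(c,q)[:2]:
            P=pts(f,o["region"])
            print(q,round(o["p"],2),o["rect"],len(P), np.median(P,0).round() if len(P) else "", np.percentile(P[:,2],95).round() if len(P) else "")
E
```

```text
0.0 [ 211.44504382 -640.54679862  230.45132179] 18.700000000000003 [[ 9.49601964e-01  3.13457751e-01 -5.89778196e-04]
 [ 3.13458297e-01 -9.49600707e-01  1.54725540e-03]
 [-7.50545939e-05 -1.65414763e-03 -9.99998629e-01]]
scene [-35.64091275 325.93222373 786.11232936]
sorter 0.68 [208.3, 137.6, 330.7, 265.7] 10175 [547. -32.  30.] 117.0
left_pad 0.78 [232.7, 166.0, 293.1, 207.2] 1354 [562. -26.  95.] 129.0
left_pad 0.28 [249.5, 228.7, 277.1, 250.4] 584 [488.   6.  20.] 22.0
right_pad 0.78 [234.5, 163.7, 292.2, 207.8] 1416 [562. -27.  95.] 129.0
right_pad 0.64 [234.2, 143.3, 269.3, 178.5] 237 [644. -24. 145.] 151.0
key_top 0.89 [231.6, 143.8, 270.0, 179.5] 337 [644. -28. 122.] 151.0
key_top 0.17 [234.8, 166.4, 290.4, 207.6] 1257 [562. -31.  96.] 130.0
left_pan 0.87 [206.7, 134.2, 327.9, 265.5] 10296 [547. -33.  29.] 117.0
right_pan 0.72 [209.4, 137.0, 326.7, 264.8] 9993 [548. -32.  30.] 115.0
gate 0.87 [235.0, 163.0, 286.8, 208.8] 1324 [562. -26.  95.] 130.0
ball1_center 0.36 [259.8, 159.1, 269.0, 168.6] 39 [606. -56. 120.] 123.0
ref_block 0.85 [250.0, 226.0, 278.8, 251.1] 544 [488.   7.  20.] 22.0
top [497.03806317  -9.29638423 999.66435614]
sorter 0.56 [196.1, 119.3, 327.1, 251.8] 9474 [559. -40.  12.] 114.0
left_pad 0.93 [234.9, 151.9, 293.7, 205.9] 1416 [569. -40.  89.] 128.0
right_pad 0.69 [232.3, 154.8, 294.4, 206.1] 1302 [568. -43.  90.] 128.0
key_top 0.8 [251.6, 128.3, 278.2, 165.0] 266 [644. -26. 148.] 152.0
left_pan 0.72 [195.8, 120.6, 328.5, 249.0] 9742 [559. -39.  12.] 114.0
right_pan 0.62 [194.9, 117.7, 326.7, 251.6] 9374 [559. -40.  12.] 114.0
right_pan 0.46 [275.8, 136.8, 286.3, 145.0] 60 [642. -74. 126.] 130.0
gate 0.85 [236.3, 152.0, 292.1, 203.4] 1373 [569. -38.  90.] 129.0
ball1_center 0.61 [268.9, 153.2, 279.6, 159.5] 63 [609. -59. 120.] 124.0
v_block 0.95 [173.1, 101.6, 202.7, 132.3] 618 [723. 149.  29.] 37.0
ref_block 0.64 [235.8, 196.9, 256.1, 224.7] 479 [492.   4.  20.] 23.0
```

View pics/scene0.png

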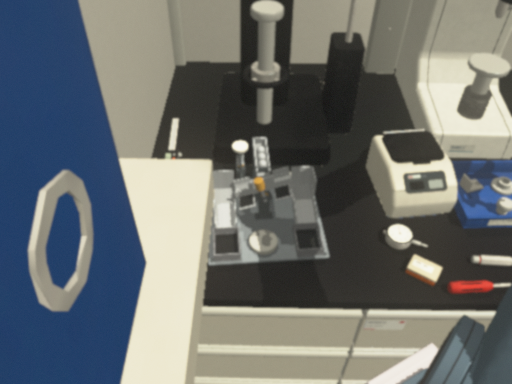

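View pics/top0.png

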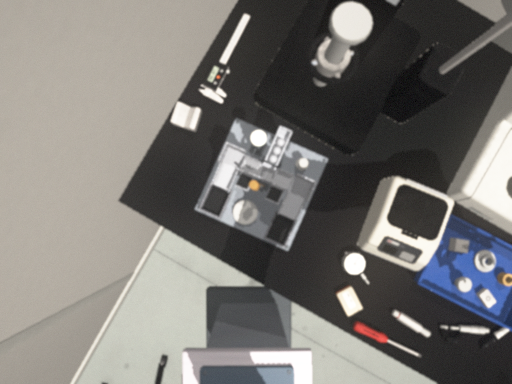

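The scene picture shows the sorter around (265,200), with the key (240,147), ball channel (262,150) and brass weight (260,184). In the top picture the sorter is at (262,185), yawed about -30°, with the hardness tester close behind it (320,80). Next I'll get the pose, gate tilt and an obstacle map.

Run:
```python
from h import *
f=arm.grab_frame("top");o=arm.outline_of("top","sorter")[0]
P=pts(f,o["region"]);P=P[P[:,2]>3]
r=cv2.minAreaRect(P[:,:2].astype(np.float32));print("rect",r)
k=arm.outline_of("top","key_top")[0];K=pts(f,k["region"]);K=K[K[:,2]>143];kc=(K.max(0)+K.min(0))/2;print("key",K.mean(0),kc)
g=arm.outline_of("top","gate")[0];G=pts(f,g["region"])
a=r[2]
for yaw in [a-90*i for i in range(4)]:
    yaw=(yaw+180)%360-180
    if abs(yaw)<46 :best=yaw
yaw=np.radians(best);R=np.array([[np.cos(yaw),-np.sin(yaw)],[np.sin(yaw),np.cos(yaw)]])
og=K.mean(0)[:2]-R@[52,46];print("yaw",best,"org",og)
A=pts(f,np.ones(f["range_z"].shape,bool));L=np.c_[(A[:,:2]-og)@R,A[:,2]]
for n,x,y in(("L",-41,39),("R",-41,-39),("Lc",0,87),("Rc",0,-87),("w",-43,0)):
    m=(abs(L[:,0]-x)<9)&(abs(L[:,1]-y)<9);print(n,m.sum(),np.median(L[m,2]).round(1),"world",og+R@[x,y])
im=cv2.resize(f["img"][105:265,180:340],None,fx=3.5,fy=3.5,interpolation=cv2.INTER_CUBIC);cv2.imwrite("pics/top1.png",im)
# obstacle height map
s=arm.grab_frame("scene");B=np.r_[A,pts(s,np.ones(s["range_z"].shape,bool))]
H={}
for x,y,z in B:
    if 0<z<900:
        c=(int(x//75),int(y//75));H[c]=max(H.get(c,0),z)
print("y->"," ".join("%4d"%(75*j) for j in range(-10,6)))
for i in range(13,1,-1):print("%4d"%(75*i)," ".join("%4d"%H.get((i,j),-1) for j in range(-10,6)))
```

```text
rect ((560.616943359375, -36.72297668457031), (252.67697143554688, 248.15936279296875), 65.85709381103516)
key [647.8913377  -26.65313863 149.39775215] [647.67000673 -26.91291887 148.84756781]
yaw -24.142906188964844 org [581.62523377 -47.360709  ]
L 61 77.4 world [560.16312308   4.99745946]
R 66 100.0 world [528.26003688 -66.17973556]
Lc 57 50.2 world [617.2094453   32.02923929]
Rc 57 50.1 world [ 546.04102225 -126.7506573 ]
w 70 84.0 world [542.3865237 -29.7731102]
y-> -750 -675 -600 -525 -450 -375 -300 -225 -150  -75    0   75  150  225  300  375
 975   -1  216  210    4    4   -1   61   64   64    8  357   -1   -1   -1   -1   -1
 900  239  238    5    5   65   66   -1  341   67    5  367  393   -1   -1   -1   -1
 825  262  276    5    1   66   66  387  363  357   64   18  429  377   -1   -1   -1
 750   -1  311    5    4  471  542  204  363  362   67   16  433  533   -1   -1   -1
 675  325  322  129    4  254  553   66   66  132  133   11   39  643  644   -1   -1
 600  326  132  106    4    6    5   66   67  133  153  111   10    7  628   -1   -1
 525  238  391  402   93  136  139    6  110  117  139   89   58    4  551  513   -1
 450   99  242  242  124  138  139  122    9  109  104   33   33    7    6  476   -1
 375   91   89   41   43  138  136  116    6   33   33   10    6    3   -1  408  389
 300   -1   31   36   40   99   94   29    5    5    6    5   -1   -1   -1   -1  336
 225   -1   27   42   42   39   19   24   21    7    2   -1   -1   -1   -1   -1  230
 150   -1   42   39   21   22   26   28    5   -1   -1   -1   -1   -1   -1   -1   -1
```

View pics/top1.png

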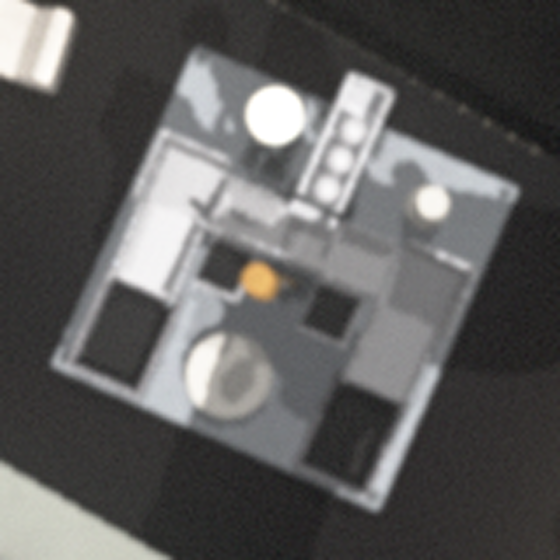

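The crop shows the brass weight (260,280) leaning left. The right pad (332,308) is therefore raised and the left pad (222,265) is down, so I press the right pad and the balls should go to the right pan. I'll measure both pads directly.

Run:
```python
from h import *
f=arm.grab_frame("top")
def at(u,v,h=3):
    m=np.zeros(f["range_z"].shape,bool);v,u=int(round(v)),int(round(u));m[v-h:v+h+1,u-h:u+h+1]=1
    P=pts(f,m);return np.median(P,0)
l=at(180+222/3.5,105+265/3.5,2);r=at(180+332/3.5,105+308/3.5,2);k=at(180+275/3.5,105+115/3.5,2);b1=at(180+328/3.5,105+190/3.5,0);b3=at(180+353/3.5,105+130/3.5,0)
for n,p in zip("l r k b1 b3 w".split(),(l,r,k,b1,b3,at(180+260/3.5,105+280/3.5,1))):print(n,p.round(1))
d=l-r;print("yaw pads",np.degrees(np.arctan2(-d[0],d[1])),np.hypot(*d[:2]));c=b3-b1;print("yaw balls",np.degrees(np.arctan2(c[1],c[0])),np.hypot(*c[:2]))
# joint fit
S=np.array([[-41,36],[-41,-42+6],[52,46]],float);W=np.array([l,r,k])[:,:2]
Sc,Wc=S-S.mean(0),W-W.mean(0);yaw=np.arctan2((Sc[:,0]*Wc[:,1]-Sc[:,1]*Wc[:,0]).sum(),(Sc*Wc).sum())
R=np.array([[np.cos(yaw),-np.sin(yaw)],[np.sin(yaw),np.cos(yaw)]]);og=W.mean(0)-R@S.mean(0)
print("fit",np.degrees(yaw),og,(S@R.T+og-W).round(1));print("rpad",og+R@[-41,-39],"key",og+R@[52,46])
print(arm.sense()["clock"],arm.sense()["joint_positions"])
```

```text
l [561.5   7.5  76.4]
r [532.9 -64.6  99. ]
k [648.3 -27.9 149.4]
b1 [606.4 -61.2 123.5]
b3 [643.  -76.3 129.5]
w [548.7 -17.2 135.8]
yaw pads -21.624638767744145 77.6360457634368
yaw balls -22.497641041959834 39.55614657726083
fit -24.725889583470675 [583.59441686 -46.45772282] [[-0.1 -4.1]
 [-1.6  2.6]
 [ 1.8  1.5]]
rpad [530.04050249 -64.73279479] key [650.06778601 -26.425469  ]
1.5 [66.93132029 32.98654848  1.4256607  82.34097376 -0.86067135 64.68705548
 -3.23909816]
```

```bash
python3 -m inch '[[255,1.75,3.18,0,0,0,2.7],[255,1.75,3.18,0,0,0,2.7],[255,1.75,3.18,0,0,0,2.7],[255,1.75,3.18,0,0,0,2.7],[255,1.75,3.18,0,0,0,2.7],[255,1.75,3.18,0,0,0,2.7],[255,1.75,3.18,0,0,0,2.7],[255,1.75,3.18,0,0,0,2.7],[255,1.75,3.18,0,0,0,2.7],[255,1.75,3.18,0,0,0,2.7],[255,1.75,3.18,0,0,0,2.7],[255,1.75,3.18,0,0,0,2.7],[255,1.75,3.18,0,0,0,2.7],[255,1.75,3.18,0,0,0,2.7],[255,1.75,3.18,0,0,0,2.7],[255,1.75,3.18,0,0,0,2.7],[255,1.75,3.18,0,0,0,2.7],[255,1.75,3.18,0,0,0,2.7],[255,0,0,0,0,0,0],[255,0,0,0,0,0,0]]'
python3 - <<'E'
from h import *
s=arm.sense();print(s["joint_positions"].round(1) if hasattr(s["joint_positions"],"round") else s["joint_positions"],s["eef_rot"])
f=arm.grab_frame("scene");cv2.imwrite("pics/s2.png",cv2.resize(f["img"][60:280,170:380],None,fx=2.7,fy=2.7,interpolation=cv2.INTER_CUBIC))
E
```

```text
clock: 3.17
tcp_pos: [527.4, -66.2, 231.3]
eef_rot: [[0.389, 0.921, 0.0], [0.921, -0.389, 0.001], [0.001, 0.0, -1.0]]
ft_force: [-0.9, -0.8, -0.6]
finger_gap: -0.001
gripper_force: 0.0
[ 15.9  21.5 -19.2 103.6   8.3  56.3 -29.6] [[ 3.88917960e-01  9.21272280e-01  4.53887329e-04]
 [ 9.21271888e-01 -3.88918216e-01  8.53949693e-04]
 [ 9.63245231e-04  8.60372637e-05 -9.99999532e-01]]
```

View pics/s2.png

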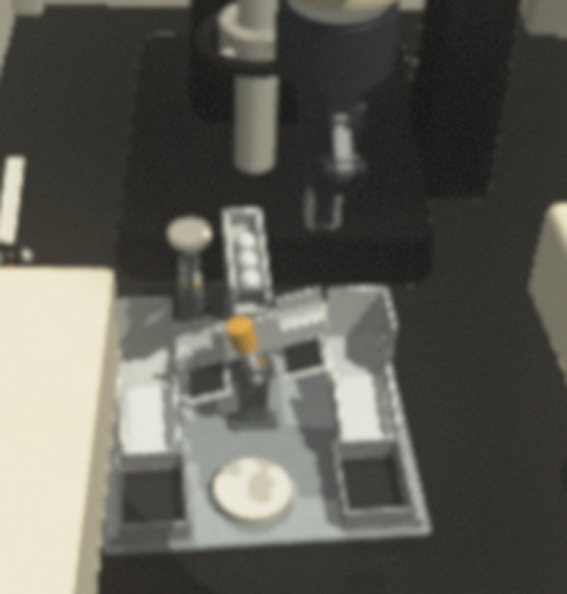

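The weight leans left (242,335) and the right pad is raised (303,355). The fingers are above it and clear of everything. I'll press it now.

```bash
python3 -m inch '[[255,-0.1,-0.1,-2.5,0,0,0],[255,0,0,-2.5,0,0,0],[255,0,0,-2.5,0,0,0],[255,0,0,-2.5,0,0,0],[255,0,0,-2.0,0,0,0],[255,0,0,-0.5,0,0,0],[255,0,0,-0.5,0,0,0],[255,0,0,-0.5,0,0,0],[255,0,0,-0.5,0,0,0],[255,0,0,0,0,0,0],[255,0,0,0,0,0,0]]'
python3 - <<'E'
from h import *
f=arm.grab_frame("scene");cv2.imwrite("pics/s3.png",cv2.resize(f["img"][110:240,200:340],None,fx=4,fy=4,interpolation=cv2.INTER_CUBIC))
E
```

```text
clock: 4.13
tcp_pos: [525.9, -69.7, 91.8]
eef_rot: [[0.393, 0.92, 0.001], [0.92, -0.393, -0.0], [0.0, 0.001, -1.0]]
ft_force: [1.0, -0.3, 0.9]
finger_gap: -0.001
gripper_force: 0.0
```

View pics/s3.png

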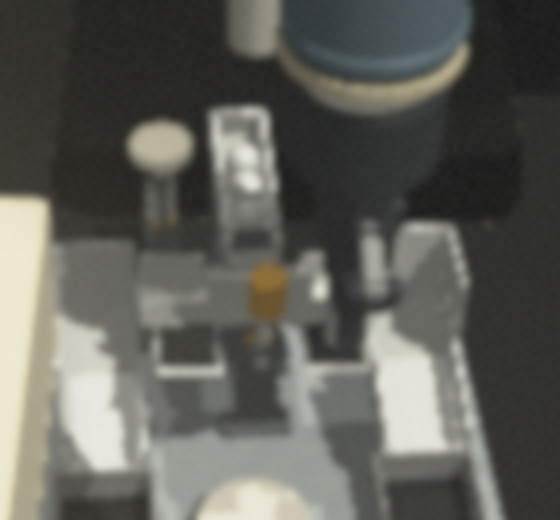

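The fingertip is on the right pad (345,350) and the weight (268,290) is almost upright, so the gate is about level. I'll press a bit further and then lift.

```bash
python3 -m inch '[[255,0,0,-0.4,0,0,0],[255,0,0,-0.4,0,0,0],[255,0,0,-0.3,0,0,0],[255,0,0,0,0,0,0],[255,0,0,0,0,0,0]]'; python3 -m inch '[[255,0,0,1.0,0,0,0],[255,0,0,2.5,0,0,0],[255,0,0,3.5,0,0,0],[255,0,0,3.5,0,0,0],[255,0,0,1.5,0,0,0],[255,0,0,0,0,0,0]]'
python3 - <<'E'
from h import *
f=arm.grab_frame("scene");cv2.imwrite("pics/s4.png",cv2.resize(f["img"][110:240,200:340],None,fx=4,fy=4,interpolation=cv2.INTER_CUBIC))
E
```

```text
clock: 4.6
tcp_pos: [525.4, -69.5, 80.0]
eef_rot: [[0.393, 0.92, -0.001], [0.92, -0.393, 0.0], [-0.0, -0.001, -1.0]]
ft_force: [0.1, -1.0, 0.2]
finger_gap: 0.0
gripper_force: 0.0
clock: 5.1
tcp_pos: [527.7, -69.5, 205.1]
eef_rot: [[0.393, 0.919, 0.007], [0.92, -0.393, -0.001], [0.002, 0.007, -1.0]]
ft_force: [1.0, 0.2, -0.0]
finger_gap: 0.001
gripper_force: 0.0
```

View pics/s4.png

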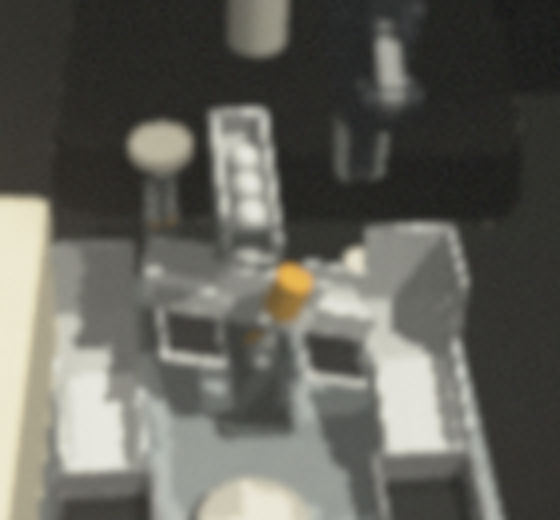

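The weight now leans right (292,290), the left pad is up, and the three balls are still waiting. Next is the key.

```bash
python3 -m inch '[[255,3.05,1.06,0,0,0,0],[255,3.05,1.06,0,0,0,0],[255,3.05,1.06,-1,0,0,0],[255,3.05,1.06,-2,0,0,0],[255,0,0,-1.5,0,0,0],[255,0,0,0,0,0,0],[255,0,0,0,0,0,0]]'; python3 -m inch '[[255,0,0,-0.7,0,0,0],[255,0,0,-0.7,0,0,0],[255,0,0,-0.7,0,0,0],[255,0,0,-0.6,0,0,0],[255,0,0,0,0,0,0],[255,0,0,0,0,0,0]]'
```

```text
clock: 5.73
tcp_pos: [646.1, -27.3, 153.7]
eef_rot: [[0.393, 0.92, -0.004], [0.92, -0.393, -0.0], [-0.002, -0.004, -1.0]]
ft_force: [-0.1, 0.2, -0.2]
finger_gap: -0.001
gripper_force: 0.0
clock: 6.23
tcp_pos: [648.0, -27.7, 132.7]
eef_rot: [[0.394, 0.919, 0.004], [0.919, -0.394, -0.001], [0.0, 0.004, -1.0]]
ft_force: [-12.7, -1.0, 37.3]
finger_gap: -0.002
gripper_force: 18.7
```

```bash
python3 -m inch '[[255,0,0,0.1,0,0,0],[255,0,0,0,0,0,0],[255,0,0,0,0,0,0],[255,0,0,0,0,0,0],[255,0,0,0,0,0,0],[255,0,0,0,0,0,0],[255,0,0,0,0,0,0],[255,0,0,0,0,0,0],[255,0,0,0,0,0,0],[255,0,0,0,0,0,0],[255,0,0,0,0,0,0],[255,0,0,0,0,0,0],[255,0,0,0,0,0,0],[255,0,0,0,0,0,0],[255,0,0,0,0,0,0],[255,0,0,0,0,0,0],[255,0,0,0,0,0,0],[255,0,0,0,0,0,0],[255,0,0,0,0,0,0],[255,0,0,0,0,0,0]]'; python3 -m inch '[[255,0,0,0,0,0,0],[255,0,0,0,0,0,0],[255,0,0,0,0,0,0],[255,0,0,0,0,0,0],[255,0,0,0,0,0,0],[255,0,0,0,0,0,0],[255,0,0,0,0,0,0],[255,0,0,0,0,0,0],[255,0,0,0,0,0,0],[255,0,0,0,0,0,0],[255,0,0,0,0,0,0],[255,0,0,0,0,0,0],[255,0,0,0,0,0,0],[255,0,0,0,0,0,0],[255,0,0,0,0,0,0],[255,0,0,0,0,0,0],[255,0,0,0,0,0,0],[255,0,0,0,0,0,0]]'
python3 - <<'E'
from h import *
f=arm.grab_frame("scene");cv2.imwrite("pics/s5.png",cv2.resize(f["img"][120:270,195:345],None,fx=4,fy=4,interpolation=cv2.INTER_CUBIC))
E
```

```text
clock: 7.9
tcp_pos: [647.9, -27.7, 132.8]
eef_rot: [[0.394, 0.919, 0.003], [0.919, -0.394, -0.001], [0.0, 0.003, -1.0]]
ft_force: [-8.6, 0.2, 29.8]
finger_gap: 0.001
gripper_force: 14.9
clock: 9.4
tcp_pos: [647.9, -27.7, 132.8]
eef_rot: [[0.394, 0.919, 0.003], [0.919, -0.394, -0.001], [0.0, 0.003, -1.0]]
ft_force: [-9.6, 0.2, 30.2]
finger_gap: 0.003
gripper_force: 14.9
```

View pics/s5.png

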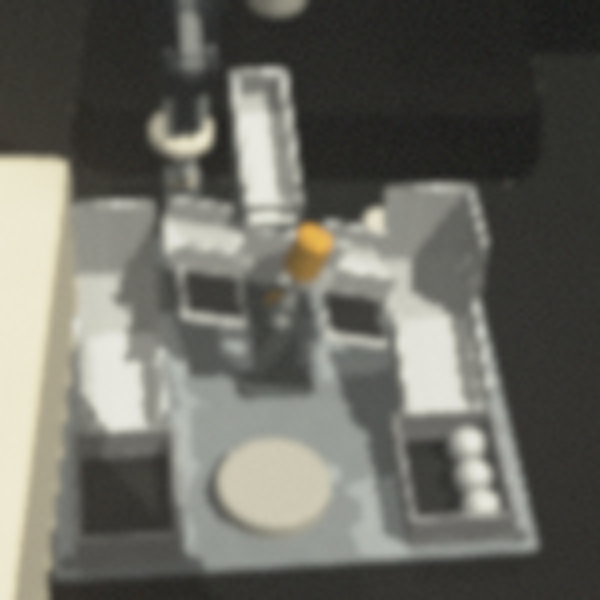

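All three balls are in the right pan (470,440–500), the feed is empty, and the gate still leans right. I'll release the key.

```bash
python3 -m inch '[[255,0,0,0.8,0,0,0],[255,0,0,1,0,0,0],[255,0,0,1.5,0,0,0],[255,0,0,3,0,0,0],[255,0,0,3,0,0,0],[255,0,0,1,0,0,0],[255,0,0,0,0,0,0],[255,0,0,0,0,0,0],[255,0,0,0,0,0,0],[255,0,0,0,0,0,0]]'
python3 - <<'E'
from h import *
f=arm.grab_frame("scene");cv2.imwrite("pics/s6.png",cv2.resize(f["img"][120:270,195:345],None,fx=4,fy=4,interpolation=cv2.INTER_CUBIC))
E
```

```text
clock: 10.28
tcp_pos: [646.7, -27.4, 230.7]
eef_rot: [[0.393, 0.92, -0.003], [0.92, -0.393, -0.0], [-0.001, -0.002, -1.0]]
ft_force: [0.3, -0.4, -0.3]
finger_gap: -0.002
gripper_force: 0.0
```

View pics/s6.png

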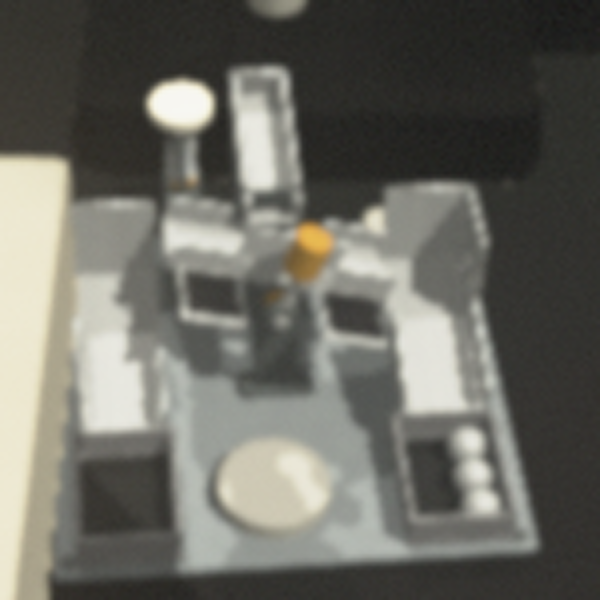

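The key is back up (180,105), the balls are in the right pan, and the disc and pin haven't moved.

```bash
python3 -c "
from bench import arm
print(arm.hand_in())"
```

```text
the job is handed in; nothing more can be done
None
```

I tipped the gate onto its other stop, all three balls ran into the right pan, the key sprang back up, and I handed the job in at about 10 s on the robot's clock.

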